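# Clamp the drain cap beside the grinding stone

### The job

The cap has been set back on the low drain riser, but its hinged clamp ring still stands open. Swing the loose half of the ring fully shut around the two flanges, then swing the latch lever fully shut over the ring's free end, and let go. Leave the steel pot and the glass tumbler where they stand.

Things in the scene. Friction and masses are not known exactly. Their poses are not given: they have to be found in the camera images.
- riser: Fixed drain riser: grey upright pipe with a 100 mm flange and a metal cap (top 121 mm high) on it. Steel clamp ring round both flanges, 120 mm outside, 82 to 118 mm high: half on the riser's +x side fixed, half on -x is the jaw. Origin on the pipe's axis at the cement, z up, yaw within 0.3 rad of the robot's. Upright axes in this frame: jaw hinge at (0, +66 mm), latch pivot at (+28, -74 mm).
- jaw (a joint): Angle of the jaw (loose half ring) about its upright hinge, rad: 0 = shut round the flanges, against a firm stop; starts 0.7 to 1.3 open. Opening turns it clockwise seen from above, closing counter-clockwise. It stays where it is left; one or two newtons at its post move it.
- jaw_post (a point): Middle of the jaw's upright round steel grip post, 16 mm thick, outside the jaw half-way along it. It rises free from 118 to 178 mm above the cement; this point is at 150 mm. With the jaw shut it stands at (-68 mm, 0) in the riser's frame; it moves on a circle of 95 mm radius about the hinge.
- latch (a joint): Angle of the latch lever about its upright pivot, rad: 0 = shut, lying along the riser's -x with its hook behind the jaw's free end, against a firm stop; starts 0.9 to 1.9 open. Opening turns it counter-clockwise seen from above, closing clockwise. It stays where it is left; one or two newtons at its post move it.
- latch_post (a point): Middle of the upright round dark steel grip post, 12 mm thick, at the end of the latch lever (a slim bar about 100 mm above the cement). It rises free from 106 to 178 mm; this point is at 150 mm, 65 mm from the pivot. With the latch shut it stands at (-37 mm, -74 mm) in the riser's frame.
- pot: Bystander: open steel pot with two small side handles, 150 mm across, 100 mm high, loose. Origin at the centre of its underside.
- tumbler: Bystander: glass tumbler, 72 mm across, 110 mm high, loose. Origin at the centre of its underside.
There are look-alikes about, which are no part of the job. Leave any orange or yellow look-alike of the riser alone.

How it is judged:
By the outcome, as a careful person would: the job done as asked, in the order asked, and still so for the second after the job is handed in, with the robot touching nothing.
It also fails if it takes over 51 s, if anything falls off the work surface, if the arm or the gripper's body presses on something with over 40 N, if the wrist force passes 120 N, or if a joint passes its speed limit or range.

### The arm

A 6-joint arm with a two-finger parallel gripper is mounted at the origin on the work surface. World frame = base frame: x ahead of the robot, y to its left, z up, the work surface at z = 0. Lengths are in m, angles in rad, forces in N, time in s.
With the tool pointing down it reaches from about 0.35 to 0.85 m from the base axis. Payload 8.1 kg.
Tool frame: the origin (TCP) lies at the very end of the fingers, on their centre line; the grasp point (between the pads) lies 19 mm behind it; x points along the fingers, y is the direction in which the jaws open and shut, and the axes are right-handed (so a half turn about x gives the same grasp; the last joint's range is limited). The gripper opens to 93 mm and grips with 3 to 60 N. Pads are 15 mm wide; open, the fingers measure 128 mm over their backs; the gripper's body (75 mm by 188 mm) begins 65 mm behind the grasp point.
Start: joints at [1.089, 0.13, 1.488, -0, 1.523, -0.085], TCP at [0.232, 0.553, 0.192] pointing down, gripper open.
Joint ranges: [-2.96, 2.96], [-0.89, 2.26], [0.02, 2.5], [-1.34, 4.48], [0, 2.73], [-2.66, 2.66]. Speed limits (rad/s): [2.39, 2.39, 2.79, 3.14, 3.14, 3.14].

### API

Orientations are given as a rotation vector (axis times angle).
In Python, from plant import * gives the robot as it stands. The module is installed in compiled form; this text tells all that it offers.
- The arm moves only by the tool apply_moves, never from a script. Its argument "series" is a list of rows, each an object with "jaw": the gripper's target within -1 to 1 (shut at 1, half-way at 0, fully open at -1); "linear": the shift along the tool's x, y, z normalised to -1 to 1, where 1 is 0.6 m, a list of three; "roll": the turn about the tool's x normalised to -1 to 1, where 1 is 30 degrees. A call has 1 to 20 rows; each row is the pose to reach, as a shift and turn from the pose measured when the call began, along the tool's axes at that moment; what a row does not reach only later rows make up. A row lasts 1/8 s, in which the tool goes at most 62.5 mm and 10.7 degrees, less where a joint would pass 70% of its speed; a pose out of reach is approached as far as the arm can. A call with a number of a shift or a turn outside -1 to 1 is refused whole. A call with a gripper value outside its range is refused whole. The fingers move at their own pace and stop on an object; "force" is the grip in N (left out, the last holds). Time passes only in rows, so rows that repeat a pose let the fingers close. It gives the time, the measured TCP pose, the force and the opening at its end, in the units of the state.
- read_state(): the state, without advancing time (a new reading comes with each control period).
- read_camera(name): name is "scene" or "top" or "wrist"; returns a dict with "pixels" (384x512x3 uint8, blue, green, red), "intrinsics" (3x3 intrinsics, pixels), "rvec" (rotation vector, rad) and "tvec" (3), from world to camera coordinates, as OpenCV has them; the wrist camera has in their place "tool_from_camera" (4x4, takes a point from camera to tool coordinates, whose origin is the TCP and whose axes are the tool frame's). Camera axes: x right, y down, z forward; pixel columns grow to the right and rows downward; lengths in m; the calibration is good to about 2 mm. A picture is of the moment at which its call begins: read the wrist's pose just before it. There is no depth.
- close_job(): hands the job in, once; it reports no verdict.
The state is a dict: "t": time; "q": joint angles; "dq": joint speeds; "joint_torque": joint torques, N m; "tool_pos": TCP position; "orientation": TCP orientation; "force": force on the tool from outside, world axes, zero at the start; "wrist_torque": the same for the moment, N m; "opening": finger opening in m.
Only numpy, scipy, OpenCV 4.12 (cv2) and the standard library are available. Lean on these libraries where they do the work, as an engineer would, in place of code of your own. Each camera call takes 0.05 s, during which the arm holds its last target. There are 200 camera calls.

## Working session

There is one attempt and no reset: what is moved stays moved. The work goes in short steps, Python scripts to look and compute and a tool call to move; the robot and the scene stay as the last step left them, time stands still between calls to the robot, and variables do not carry over. Pictures are saved under pics/ and viewed, about 8 in all and at most 12, crops included, and the job is handed in when it is done.

Besides the shell and the picture viewer there is one more tool, called after "Call:" as name(argument=value, ...), one argument or row to a line, values as JSON. apply_moves: Moves the arm, as the interface text tells. Its arguments: {"type":"object","properties":{"series":{"type":"array"},"force":{"type":"number"}},"required":["series"]}

```bash
mkdir -p pics
cat > h.py <<'E'
from plant import *
import numpy as np, cv2
def cam(n):
    c=read_camera(n); return c
def ray(c,u,v,z):
    R=cv2.Rodrigues(np.array(c["rvec"],float))[0]; t=np.array(c["tvec"],float).ravel()
    o=-R.T@t; d=R.T@np.linalg.solve(np.array(c["intrinsics"]),[u,v,1]); return o+d*(z-o[2])/d[2]
def proj(c,p):
    return cv2.projectPoints(np.array(p,float).reshape(-1,1,3),np.array(c["rvec"],float),np.array(c["tvec"],float),np.array(c["intrinsics"],float),None)[0].reshape(-1,2)
E
python3 - <<'E'
from h import *
s=read_state(); print(s["t"],s["tool_pos"],s["orientation"],s["force"],s["opening"])
for n in("scene","top"):
    c=cam(n); cv2.imwrite(f"pics/{n}0.png",c["pixels"])
    R=cv2.Rodrigues(np.array(c["rvec"],float))[0]; print(n,-R.T@np.array(c["tvec"]).ravel())
E
```

```text
0.0 [0.23157861 0.55284318 0.19068248] [ 0.30992997  1.54881581 -0.3127185 ] [-0.94842006 -0.08746925 -0.77486558] 0.09324747057863302
scene [ 1.16367369 -0.39864664  1.14722863]
top [ 0.49912889 -0.03977635  1.38099764]
```

View pics/scene0.png

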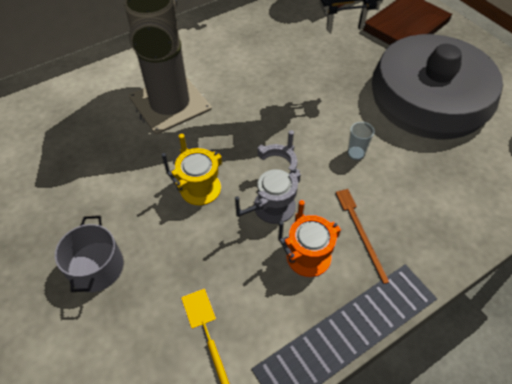

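View pics/top0.png

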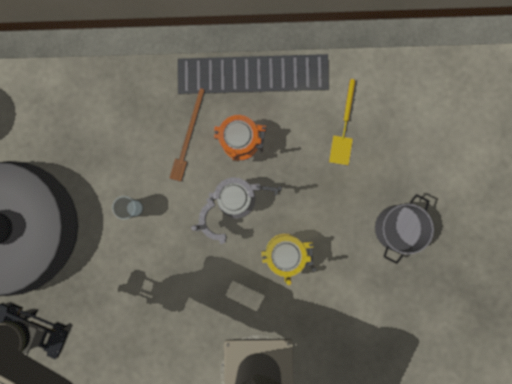

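The scene view shows three candidates: grey riser, cap at (275,182) scene and (234,197) top; yellow look-alike (197,165) scene and (287,257) top; orange look-alike (313,236) scene and (238,134) top. I choose the grey one. The jaw stands open with its post near (291,140) scene, and the latch lever reaches out to (238,205) scene. Next is one close crop to check.

Run:
```python
from h import *
a=cam("scene"); b=cam("top")
A=cv2.resize(a["pixels"][125:230,220:320],None,fx=4,fy=4,interpolation=cv2.INTER_CUBIC)
B=cv2.resize(b["pixels"][165:270,180:280],None,fx=4,fy=4,interpolation=cv2.INTER_CUBIC)
cv2.imwrite("pics/crop1.png",np.hstack([A,B]))
print(ray(b,234,197,.121),ray(a,275,182,.121), ray(b,128,207,.11),ray(b,410,229,.0),ray(b,287,257,.121),ray(b,238,134,.121))
```

```text
[0.55797861 0.06002915 0.121     ] [0.55634816 0.05819852 0.121     ] [0.53516934 0.38143466 0.11      ] [ 0.44872965 -0.49443336  0.        ] [ 0.37814959 -0.09297729  0.121     ] [0.74677965 0.04479404 0.121     ]
```

View pics/crop1.png

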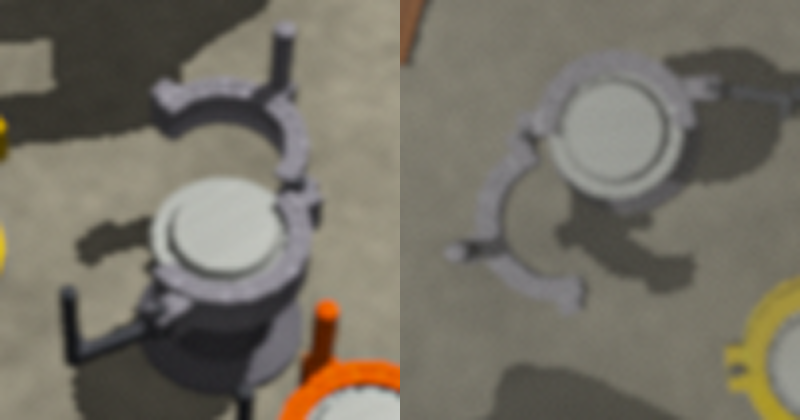

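Run:
```python
from h import *
from scipy.optimize import least_squares
a=cam("scene"); b=cam("top")
def tri(ua,ub):
    f=lambda p: np.r_[proj(a,p)[0]-ua,proj(b,p)[0]-ub]
    r=least_squares(f,[.5,.05,.15]); return r.x,r.fun
print("cap",tri((275.5,182.3),(233.2,197.5)))
print("jaw",tri((291.25,132.5),(193.75,227.75)))
print("latch",tri((237,198.25),(277.5,190)))
C=(ray(b,233.2,197.5,.121)+ray(a,275.5,182.3,.121))[:2]/2; J=(ray(b,193.75,227.75,.178)+ray(a,291.25,132.5,.178))[:2]/2
L=(ray(b,277.5,190,.178)+ray(a,237,198.25,.178))[:2]/2
print(ray(b,193.75,227.75,.178),ray(a,291.25,132.5,.178),ray(a,237,198.25,.178),ray(b,277.5,190,.178))
print("hinge/pivot",ray(b,213.25,197.5,.118),ray(b,255,187,.11),C,J,L)
Rz=lambda t:np.array([[np.cos(t),-np.sin(t)],[np.sin(t),np.cos(t)]])
for t in np.arange(-.3,.31,.1):
    H=C+Rz(t)@[0,.066];P=C+Rz(t)@[.028,-.074]
    print(round(t,1),H,np.linalg.norm(J-H),P,np.linalg.norm(L-P))
```

```text
cap (array([0.55605455, 0.06160566, 0.11693531]), array([ 0.41219226, -0.04165196,  0.39221965,  0.21693648]))
jaw (array([0.47030244, 0.17160589, 0.17422456]), array([ 0.11266878, -0.01305964,  0.09915094,  0.0569309 ]))
latch (array([ 0.57224652, -0.07058089,  0.16488937]), array([ 0.70563684, -0.05184322,  0.70251017,  0.36164197]))
[0.47055891 0.1712248  0.178     ] [0.47285895 0.16909996 0.178     ] [ 0.57929296 -0.07653504  0.178     ] [ 0.57252805 -0.06828411  0.178     ]
hinge/pivot [0.55795205 0.12230028 0.118     ] [ 0.58716063 -0.00269432  0.11      ] [0.55724406 0.06060016] [0.47170893 0.17016238] [ 0.57591051 -0.07240958]
-0.3 [0.5767484  0.12365237] 0.11487589614565805 [ 0.56212499 -0.01836931] 0.05577088189358915
-0.2 [0.57035624 0.12528455] 0.10837578845819726 [ 0.5699844  -0.01748751] 0.0552408575231364
-0.1 [0.56383307 0.12627043] 0.10204587412375093 [ 0.57771651 -0.01582548] 0.05661290610506897
0.0 [0.55724406 0.12660016] 0.09598920061960498 [ 0.58524406 -0.01339984] 0.05974331971861874
0.1 [0.55065506 0.12627043] 0.09032715261546476 [ 0.59249185 -0.01023481] 0.06434782267586801
0.2 [0.54413189 0.12528455] 0.0852003788192807 [ 0.59938746 -0.00636203] 0.0700959785837134
0.3 [0.53773973 0.12365237] 0.08076662796284251 [ 0.60586198 -0.00182017] 0.07668086098260167
```

```bash
cat >> h.py <<'E'
def pose():
    s=read_state(); return np.array(s["tool_pos"]),cv2.Rodrigues(np.array(s["orientation"],float))[0],s
def lin(pts):
    p,R,s=pose(); return np.round((R.T@(np.atleast_2d(pts)-p).T).T/.6,3).tolist()
def rollto(n):
    # smallest roll (units of 30deg) so that tool +-z lies along horizontal n
    p,R,s=pose(); v=R.T@np.array([*n,0]); r=np.degrees(np.arctan2(-v[1],v[2])); r=(r+90)%180-90; return r/30
C=np.array([.557,.061]);YAW=.03
Rz=lambda t:np.array([[np.cos(t),-np.sin(t)],[np.sin(t),np.cos(t)]])
H=C+Rz(YAW)@[0,.066];P=C+Rz(YAW)@[.028,-.074]
E
python3 - <<'E'
from h import *
p,R,s=pose(); print(R.round(3),s["q"],s["t"])
print(H,P, "jaw0",np.array([.4717,.1702])-H)
n=np.array([.17,-.985]); st=np.array([.4717,.1702])-n*.035
print("roll",rollto(n),st)
print(lin([[*p[:2],.25],[*st,.25],[*st,.135]]))
E
```

```text
[[-0.     0.386  0.922]
 [-0.001  0.922 -0.386]
 [-1.    -0.001 -0.   ]] [ 1.08861359e+00  1.30668443e-01  1.48853471e+00  5.29597987e-06
  1.52300695e+00 -8.54182055e-02] 0.3
[0.5550203 0.1269703] [ 0.58720707 -0.01212683] jaw0 [-0.0833203  0.0432297]
roll 1.915830030917552 [0.46575  0.204675]
[[-0.098, -0.0, -0.0], [-0.097, -0.385, 0.584], [0.094, -0.385, 0.584]]
```

Call:
apply_moves(
  series=[
    {"jaw": 1, "linear": [-0.1, 0, 0], "roll": 0},
    {"jaw": 1, "linear": [-0.1, -0.06, 0.09], "roll": 0.3},
    {"jaw": 1, "linear": [-0.1, -0.12, 0.18], "roll": 0.6},
    {"jaw": 1, "linear": [-0.1, -0.18, 0.27], "roll": 1},
    {"jaw": 1, "linear": [-0.1, -0.24, 0.36], "roll": 1},
    {"jaw": 1, "linear": [-0.1, -0.3, 0.45], "roll": 1},
    {"jaw": 1, "linear": [-0.1, -0.35, 0.53], "roll": 1},
    {"jaw": 1, "linear": [-0.1, -0.385, 0.584], "roll": 1},
    {"jaw": 1, "linear": [-0.1, -0.385, 0.584], "roll": 1},
    {"jaw": 1, "linear": [-0.1, -0.385, 0.584], "roll": 1},
    {"jaw": 1, "linear": [-0.1, -0.385, 0.584], "roll": 1},
  ],
  force=20,
)

```text
t: 1.68
tool_pos: [0.4651, 0.2059, 0.2515]
orientation: [0.717, 1.449, -0.717]
force: [0.1, -0.1, -0.2]
opening: 0.0008
```

Run:
```python
from h import *
p,R,s=pose();print(p,s["t"],s["q"][5],s["opening"])
n=np.array([.17,-.985]); st=np.array([.4717,.1702])-n*.035
print(rollto(n),lin([[*st,.24],[*st,.135]]))
c=cam("wrist"); T=np.array(c["tool_from_camera"])
cv2.imwrite("pics/w1.png",c["pixels"])
def wp(pt):
    q=np.linalg.inv(T)@np.r_[R.T@(np.array(pt)-p),1]; u=np.array(c["intrinsics"])@q[:3]; return (u[:2]/u[2]).round()
print(wp([*C,.121]),wp([.4717,.1702,.178]),wp([.573,-.071,.178]),wp([*H,.118]),wp([*P,.118]))
```

```text
[0.46508927 0.20585885 0.25153296] 1.675 -0.33608641570416015 0.0007756322250317186
0.9189374440413242 [[0.019, -0.0, 0.002], [0.194, -0.0, 0.002]]
[245. 318.] [240. 227.] [184. 440.] [277. 277.] [230. 369.]
```

View pics/w1.png

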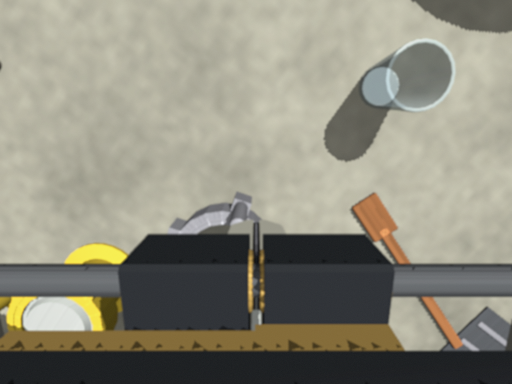

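Run:
```python
from h import *
p,R,s=pose()
c=cam("wrist"); T=np.array(c["tool_from_camera"]); K=np.array(c["intrinsics"])
print("campos",p+R@T[:3,3],"view",R@T[:3,2])
def wp(pt):
    q=np.linalg.inv(T)@np.r_[R.T@(np.array(pt)-p),1]; u=K@q[:3]; return (u[:2]/u[2]).round()
print("tcp",wp(p),"post",[wp([.4717,.1702,z]) for z in(.118,.15,.178)],"tumbler",wp([.535,.381,.11]))
def wr(u,v,z):
    o=p+R@T[:3,3]; d=R@T[:3,:3]@np.linalg.solve(K,[u,v,1]); return o+d*(z-o[2])/d[2]
print(wr(244,199,.178),wr(237,217,.118),wr(244,199,.118))
I=c["pixels"][180:260,160:290]
cv2.imwrite("pics/w1c.png",cv2.resize(I,None,fx=5,fy=5,interpolation=cv2.INTER_CUBIC))
```

```text
campos [0.4241593  0.25726934 0.44439194] view [ 0.14512619 -0.1900274  -0.97099329]
tcp [258. 219.] post [array([242., 208.]), array([241., 217.]), array([240., 227.])] tumbler [413.  87.]
[0.45891618 0.19411813 0.178     ] [0.47301448 0.15835896 0.118     ] [0.46674454 0.17989445 0.118     ]
```

View pics/w1c.png

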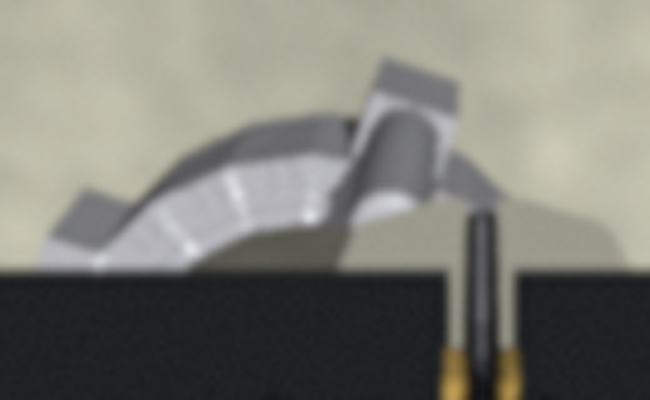

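The post shows at wrist pixel (237,221), 4 mm or so from the estimate. The closed fingertips at (256,222) are a slim blade, so I will grip the post between the pads and carry it round instead of pushing with the finger side.

```bash
cat >> h.py <<'E'
def rolly(t):
    p,R,s=pose(); v=R.T@np.array([*t,0]); r=np.degrees(np.arctan2(v[2],v[1])); return ((r+90)%180-90)/30
E
python3 - <<'E'
from h import *
p,R,s=pose()
c=cam("wrist"); T=np.array(c["tool_from_camera"]); K=np.array(c["intrinsics"])
o=p+R@T[:3,3]; d=R@T[:3,:3]@np.linalg.solve(K,[237,221,1]); J=(o+d*(.178-o[2])/d[2])[:2]
print("J wrist",J, "|J-H|",np.linalg.norm(J-H))
J=(J+np.array([.4717,.1702]))/2; r=J-H; th=np.arctan2(r[1],r[0]); end=np.arctan2(-.066,-.068)+2*np.pi+YAW
print(J,np.linalg.norm(r),"open",end-th)
t=[-np.sin(th),np.cos(th)]; print("roll",rolly(t),lin([[*J,.25],[*J,.14]]),s["q"][5])
E
```

```text
J wrist [0.4663985  0.17334868] |J-H| 0.10002387889447238
[0.46904925 0.17177434] 0.09694546141406361 open 1.2809000897775396
roll -0.8368953794064424 [[0.003, -0.029, 0.049], [0.186, -0.029, 0.049]] -0.3362701263601788
```

Call:
apply_moves(
  series=[
    {"jaw": 0, "linear": [0.003, -0.029, 0.049], "roll": -0.3},
    {"jaw": 0, "linear": [0.003, -0.029, 0.049], "roll": -0.6},
    {"jaw": 0, "linear": [0.003, -0.029, 0.049], "roll": -0.84},
    {"jaw": 0, "linear": [0.003, -0.029, 0.049], "roll": -0.84},
    {"jaw": 0, "linear": [0.003, -0.029, 0.049], "roll": -0.84},
    {"jaw": 0, "linear": [0.05, -0.029, 0.049], "roll": -0.84},
    {"jaw": 0, "linear": [0.1, -0.029, 0.049], "roll": -0.84},
    {"jaw": 0, "linear": [0.15, -0.029, 0.049], "roll": -0.84},
    {"jaw": 0, "linear": [0.186, -0.029, 0.049], "roll": -0.84},
    {"jaw": 0, "linear": [0.186, -0.029, 0.049], "roll": -0.84},
    {"jaw": 0, "linear": [0.186, -0.029, 0.049], "roll": -0.84},
  ],
  force=8,
)

```text
t: 3.2
tool_pos: [0.4697, 0.172, 0.1411]
orientation: [0.376, 1.537, -0.376]
force: [-0.1, -0.3, -0.8]
opening: 0.0464
```

Run:
```python
from h import *
p,R,s=pose();print(p,R.round(3),s["t"],s["q"][5],s["opening"],s["force"])
c=cam("wrist");cv2.imwrite("pics/w2.png",c["pixels"])
```

```text
[0.46969194 0.17202166 0.14109209] [[ 0.001  0.461  0.887]
 [-0.     0.887 -0.461]
 [-1.     0.     0.001]] 3.2 -0.8424590640111362 0.04643582110617005 [-0.0885955  -0.25576339 -0.79237965]
```

View pics/w2.png

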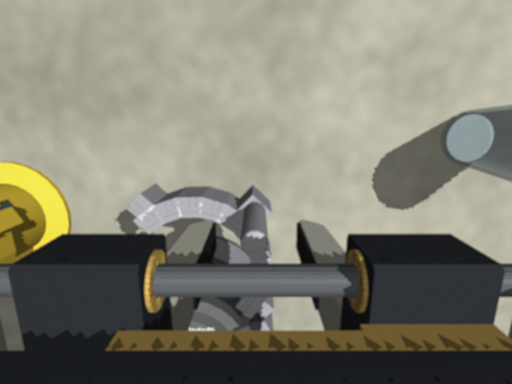

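The post stands between the open fingers at about (256,215). I'll grip it.

Call:
apply_moves(
  series=[
    {"jaw": 1, "linear": [0, 0, 0], "roll": 0},
    {"jaw": 1, "linear": [0, 0, 0], "roll": 0},
    {"jaw": 1, "linear": [0, 0, 0], "roll": 0},
    {"jaw": 1, "linear": [0, 0, 0], "roll": 0},
    {"jaw": 1, "linear": [0, 0, 0], "roll": 0},
  ],
  force=8,
)

```text
t: 3.88
tool_pos: [0.4701, 0.172, 0.1416]
orientation: [0.376, 1.536, -0.375]
force: [-1.5, -0.4, 2.1]
opening: 0.0154
```

```bash
cat >> h.py <<'E'
def arc(O,r,th,sgn,total,rows):
    "rows (linear, roll) moving TCP on circle r about O from angle th, turning with it"
    p,R,s=pose(); out=[]
    for k in range(1,rows+1):
        a=total*k/rows; q=O+r*np.array([np.cos(th+sgn*a),np.sin(th+sgn*a)])
        print(lin([[*q,p[2]]])[0],round(-sgn*np.degrees(a)/30,2))
E
python3 - <<'E'
from h import *
p,R,s=pose();print(p,s["opening"],s["force"])
r=p[:2]-H; th=np.arctan2(r[1],r[0]); print(np.linalg.norm(r),np.degrees(th))
arc(H,.095,th,1,.5,6)
E
```

```text
[0.47005959 0.17200875 0.1416017 ] 0.015427469130822978 [-1.47487271 -0.40353885  2.05318195]
0.09616019997894655 152.07152773899927
[-0.0, -0.013, 0.002] -0.16
[-0.0, -0.026, 0.004] -0.32
[-0.0, -0.039, 0.007] -0.48
[-0.0, -0.052, 0.01] -0.64
[-0.0, -0.064, 0.015] -0.8
[-0.0, -0.076, 0.021] -0.95
```

Call:
apply_moves(
  series=[
    {"jaw": 1, "linear": [0, -0.013, 0.002], "roll": -0.16},
    {"jaw": 1, "linear": [0, -0.026, 0.004], "roll": -0.32},
    {"jaw": 1, "linear": [0, -0.039, 0.007], "roll": -0.48},
    {"jaw": 1, "linear": [0, -0.052, 0.01], "roll": -0.64},
    {"jaw": 1, "linear": [0, -0.064, 0.015], "roll": -0.8},
    {"jaw": 1, "linear": [0, -0.076, 0.021], "roll": -0.95},
    {"jaw": 1, "linear": [0, -0.076, 0.021], "roll": -0.95},
  ],
)

```text
t: 4.75
tool_pos: [0.4591, 0.1253, 0.1415]
orientation: [-0.015, 1.571, 0.015]
force: [-6.1, -1.3, 4.5]
opening: 0.0157
```

```bash
cat > st.py <<'E'
from h import *
p,R,s=pose();print(p,s["opening"],s["force"],s["q"][5],s["t"])
r=p[:2]-H; th=np.arctan2(r[1],r[0]); print(np.linalg.norm(r),np.degrees(th))
import sys
arc(H,.095,th,1,float(sys.argv[1]),int(sys.argv[2]))
E
python3 st.py .5 6
```

```text
[0.45911156 0.12532842 0.14153081] 0.01567322902832206 [-6.12270806 -1.26505747  4.45253848] -1.4308049028945515 4.75
0.09592278934259618 -179.01923665412033
[0.0, -0.013, 0.002] -0.16
[0.0, -0.026, 0.004] -0.32
[0.0, -0.039, 0.006] -0.48
[0.0, -0.052, 0.01] -0.64
[0.0, -0.064, 0.015] -0.8
[0.0, -0.076, 0.021] -0.95
```

Call:
apply_moves(
  series=[
    {"jaw": 1, "linear": [0, -0.013, 0.001], "roll": -0.16},
    {"jaw": 1, "linear": [0, -0.026, 0.003], "roll": -0.32},
    {"jaw": 1, "linear": [0, -0.039, 0.005], "roll": -0.48},
    {"jaw": 1, "linear": [0, -0.052, 0.009], "roll": -0.64},
    {"jaw": 1, "linear": [0, -0.064, 0.014], "roll": -0.8},
    {"jaw": 1, "linear": [0, -0.076, 0.02], "roll": -0.95},
    {"jaw": 1, "linear": [0, -0.076, 0.02], "roll": -0.95},
  ],
)

```text
t: 5.62
tool_pos: [0.4718, 0.0794, 0.1416]
orientation: [-0.404, 1.534, 0.403]
force: [-3.3, -2.0, 3.2]
opening: 0.0152
```

```bash
python3 st.py .35 6
```

```text
[0.47183985 0.07940115 0.14157954] 0.015169282892755506 [-3.27199378 -1.95627876  3.17167714] -2.025685707226962 5.625
0.09582176370310716 -150.235664610909
[0.0, -0.009, 0.002] -0.11
[0.0, -0.018, 0.003] -0.22
[0.0, -0.028, 0.004] -0.33
[0.0, -0.037, 0.006] -0.45
[0.0, -0.045, 0.008] -0.56
[-0.0, -0.054, 0.011] -0.67
```

Call:
apply_moves(
  series=[
    {"jaw": 1, "linear": [0, -0.009, 0.001], "roll": -0.11},
    {"jaw": 1, "linear": [0, -0.018, 0.002], "roll": -0.22},
    {"jaw": 1, "linear": [0, -0.028, 0.003], "roll": -0.33},
    {"jaw": 1, "linear": [0, -0.035, 0.004], "roll": -0.42},
    {"jaw": 1, "linear": [0, -0.035, 0.004], "roll": -0.42},
  ],
)

```text
t: 6.25
tool_pos: [0.4843, 0.0623, 0.1416]
orientation: [-0.574, 1.495, 0.573]
force: [-0.8, -0.6, 2.1]
opening: 0.016
```

```bash
python3 st.py .1 5
```

```text
[0.48434104 0.06230437 0.14159036] 0.0160397512803129 [-0.84361181 -0.55890621  2.07590807] -2.2799597716452062 6.25
0.09579790989785289 -137.5439541912847
[-0.0, -0.003, 0.001] -0.04
[-0.0, -0.006, 0.002] -0.08
[0.0, -0.009, 0.002] -0.11
[0.0, -0.013, 0.002] -0.15
[0.0, -0.016, 0.002] -0.19
```

Call:
apply_moves(
  series=[
    {"jaw": 1, "linear": [0, -0.003, 0], "roll": -0.04},
    {"jaw": 1, "linear": [0, -0.006, 0.001], "roll": -0.08},
    {"jaw": 1, "linear": [0, -0.009, 0.001], "roll": -0.11},
    {"jaw": 1, "linear": [0, -0.009, 0.001], "roll": -0.11},
  ],
)

```text
t: 6.75
tool_pos: [0.4883, 0.0584, 0.1415]
orientation: [-0.619, 1.483, 0.617]
force: [-4.3, -1.8, 2.9]
opening: 0.0157
```

```bash
python3 st.py .1 5
```

```text
[0.48829204 0.05840335 0.14154657] 0.015717105896103742 [-4.33245068 -1.79616438  2.90985146] -2.345145071934719 6.75
0.09567698966979286 -134.2213841028957
[-0.0, -0.003, 0.001] -0.04
[-0.0, -0.006, 0.001] -0.08
[-0.0, -0.009, 0.001] -0.11
[-0.0, -0.013, 0.002] -0.15
[-0.0, -0.016, 0.002] -0.19
```

Call:
apply_moves(
  series=[
    {"jaw": 1, "linear": [0, -0.003, 0], "roll": 0},
    {"jaw": 1, "linear": [0, -0.006, 0], "roll": 0},
    {"jaw": 1, "linear": [0, -0.006, 0], "roll": 0},
  ],
)

```text
t: 7.12
tool_pos: [0.4887, 0.0579, 0.1413]
orientation: [-0.615, 1.486, 0.622]
force: [-14.5, 7.8, 11.3]
opening: 0.0158
```

```bash
python3 st.py .1 5
```

```text
[0.48867082 0.05794995 0.14134963] 0.01582518428438847 [-14.52033514   7.8247958   11.29254165] -2.3500679544174217 7.125
0.09573955600739652 -133.86968780571706
[-0.0, -0.003, 0.001] -0.04
[-0.0, -0.006, 0.001] -0.08
[-0.0, -0.009, 0.002] -0.11
[-0.0, -0.013, 0.002] -0.15
[-0.0, -0.016, 0.002] -0.19
```

A firm stop: about 16 N along the tangent, and the post is within 1 mm of its computed shut position. I'll release and lift.

Call:
apply_moves(
  series=[
    {"jaw": 0, "linear": [0, 0, 0], "roll": 0},
    {"jaw": 0, "linear": [0, 0, 0], "roll": 0},
    {"jaw": 0, "linear": [0, 0, 0], "roll": 0},
    {"jaw": 0, "linear": [-0.05, 0, 0], "roll": 0},
    {"jaw": 0, "linear": [-0.1, 0, 0], "roll": 0},
    {"jaw": 0, "linear": [-0.15, 0, 0], "roll": 0},
    {"jaw": 0, "linear": [-0.2, 0, 0], "roll": 0},
    {"jaw": 0, "linear": [-0.2, 0, 0], "roll": 0},
  ],
)

```text
t: 8.12
tool_pos: [0.4912, 0.0576, 0.2642]
orientation: [-0.616, 1.481, 0.62]
force: [0.1, -0.1, -0.2]
opening: 0.0467
```

Run:
```python
from h import *
p,R,s=pose();print(p,s["opening"],s["force"],s["q"][5],s["t"])
a=cam("scene"); b=cam("top")
A=cv2.resize(a["pixels"][125:230,220:320],None,fx=4,fy=4,interpolation=cv2.INTER_CUBIC)
B=cv2.resize(b["pixels"][165:270,200:300],None,fx=4,fy=4,interpolation=cv2.INTER_CUBIC)
cv2.imwrite("pics/crop2.png",np.hstack([A,B]))
# latch start
L=np.array([.573,-.071]); r=L-P; th=np.arctan2(r[1],r[0]); print(np.linalg.norm(r),np.degrees(th))
t=[np.sin(th),-np.cos(th)]; print("roll",rolly(t),lin([[*L,.25],[*L,.14]]))
```

```text
[0.49115093 0.05758776 0.26419048] 0.04671449033323671 [ 0.05489708 -0.0693515  -0.24633886] -2.350058979053411 8.125
0.0605631166920761 -103.56703394935627
roll -1.0373067430108884 [[0.017, -0.25, -0.054], [0.2, -0.251, -0.054]]
```

View pics/crop2.png

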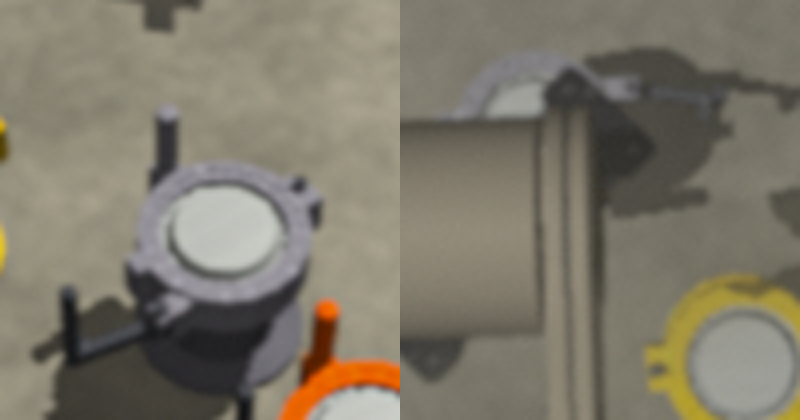

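The jaw now sits round the flanges and the latch is still open, with its post top at scene (237,197) and top view (278,190). I'll turn the tool the long way round to stay inside joint 6's range.

Call:
apply_moves(
  series=[
    {"jaw": 0, "linear": [0.0, -0.1, -0.02], "roll": 0.33},
    {"jaw": 0, "linear": [0.0, -0.2, -0.04], "roll": 0.67},
    {"jaw": 0, "linear": [0.0, -0.25, -0.054], "roll": 1},
    {"jaw": 0, "linear": [0.0, -0.25, -0.054], "roll": 1},
  ],
)

```text
t: 8.72
tool_pos: [0.5729, -0.0728, 0.2572]
orientation: [-0.204, 1.57, 0.21]
force: [-0.5, 0.4, -1.2]
opening: 0.0467
```

Call:
apply_moves(
  series=[
    {"jaw": 0, "linear": [0, 0, 0], "roll": 0.33},
    {"jaw": 0, "linear": [0, 0, 0], "roll": 0.67},
    {"jaw": 0, "linear": [0, 0, 0], "roll": 1},
  ],
)

```text
t: 9.1
tool_pos: [0.5719, -0.0715, 0.2559]
orientation: [0.208, 1.573, -0.205]
force: [-1.2, -0.4, 0.0]
opening: 0.0463
```

Call:
apply_moves(
  series=[
    {"jaw": 0, "linear": [0, 0, 0], "roll": 0.33},
    {"jaw": 0, "linear": [0, 0, 0], "roll": 0.67},
    {"jaw": 0, "linear": [0, 0, 0], "roll": 1},
  ],
)

```text
t: 9.48
tool_pos: [0.571, -0.0701, 0.2547]
orientation: [0.616, 1.496, -0.618]
force: [0.1, -0.2, -0.0]
opening: 0.0469
```

Call:
apply_moves(
  series=[
    {"jaw": 0, "linear": [0, 0, 0], "roll": 0.33},
    {"jaw": 0, "linear": [0, 0, 0], "roll": 0.67},
    {"jaw": 0, "linear": [0, 0, 0], "roll": 1},
    {"jaw": 0, "linear": [0, 0, 0], "roll": 1},
  ],
)

```text
t: 9.98
tool_pos: [0.5703, -0.0689, 0.2537]
orientation: [1.011, 1.337, -1.019]
force: [-0.6, -0.3, -0.5]
opening: 0.0463
```

Run:
```python
from h import *
p,R,s=pose();print(p,s["opening"],s["force"],s["q"][5],s["t"])
L=np.array([.574,-.074]); r=L-P; th=np.arctan2(r[1],r[0]); print(np.linalg.norm(r),np.degrees(th))
t=[np.sin(th),-np.cos(th)]; print("roll",rolly(t),lin([[*L,.25],[*L,.14]]))
c=cam("wrist");cv2.imwrite("pics/w3.png",c["pixels"]); T=np.array(c["tool_from_camera"]); K=np.array(c["intrinsics"])
for z in(.106,.178):
    q=np.linalg.inv(T)@np.r_[R.T@(np.array([*L,z])-p),1]; u=K@q[:3]; print(u[:2]/u[2])
```

```text
[ 0.57025692 -0.06894837  0.25371937] 0.04630757908113833 [-0.60248978 -0.29162481 -0.49636105] -0.47405007596408144 9.975
0.06326702139809952 -102.04918064022453
roll 0.9050193423799897 [[0.006, 0.004, 0.01], [0.189, 0.006, 0.011]]
[260.53924011 183.07281337]
[260.74633134 198.84305211]
```

View pics/w3.png

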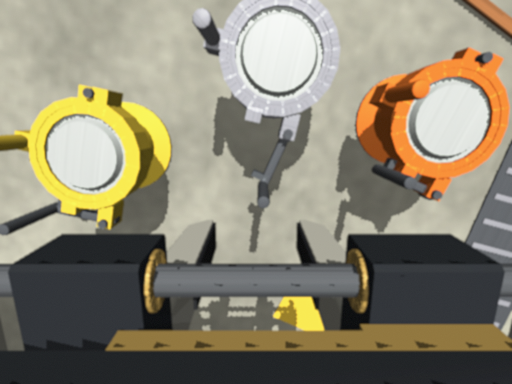

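The latch post top shows at (263,200) against a prediction of (261,199). They agree, so I'll align, descend and grip.

Call:
apply_moves(
  series=[
    {"jaw": 0, "linear": [0.006, 0.005, 0.01], "roll": 0.33},
    {"jaw": 0, "linear": [0.006, 0.005, 0.01], "roll": 0.67},
    {"jaw": 0, "linear": [0.006, 0.005, 0.01], "roll": 0.9},
    {"jaw": 0, "linear": [0.006, 0.005, 0.01], "roll": 0.9},
    {"jaw": 0, "linear": [0.05, 0.005, 0.01], "roll": 0.9},
    {"jaw": 0, "linear": [0.1, 0.005, 0.01], "roll": 0.9},
    {"jaw": 0, "linear": [0.15, 0.005, 0.01], "roll": 0.9},
    {"jaw": 0, "linear": [0.189, 0.005, 0.01], "roll": 0.9},
    {"jaw": 0, "linear": [0.189, 0.005, 0.01], "roll": 0.9},
    {"jaw": 1, "linear": [0.189, 0.005, 0.01], "roll": 0.9},
    {"jaw": 1, "linear": [0.189, 0.005, 0.01], "roll": 0.9},
    {"jaw": 1, "linear": [0.189, 0.005, 0.01], "roll": 0.9},
    {"jaw": 1, "linear": [0.189, 0.005, 0.01], "roll": 0.9},
    {"jaw": 1, "linear": [0.189, 0.005, 0.01], "roll": 0.9},
  ],
  force=8,
)

```text
t: 11.78
tool_pos: [0.5738, -0.0739, 0.1412]
orientation: [1.355, 1.117, -1.368]
force: [0.8, -1.0, 2.4]
opening: 0.0112
```

```bash
sed 's/-H;/-P;/; s/arc(H,.095,th,1,/arc(P,np.linalg.norm(r),th,-1,/' st.py > sl.py; python3 sl.py .5 6
```

```text
[ 0.57380401 -0.07387355  0.14119848] 0.011239574339599864 [ 0.83560359 -0.9822171   2.39204441] -0.012198138561288983 11.775
0.06318464677609259 -102.24692311729876
[0.0, -0.009, -0.0] 0.16
[0.0, -0.017, -0.002] 0.32
[0.0, -0.026, -0.003] 0.48
[0.0, -0.034, -0.006] 0.64
[0.001, -0.043, -0.009] 0.8
[0.001, -0.05, -0.013] 0.95
```

Gripped: the opening is 11 mm on a 12 mm post. I'll swing it shut along the arc.

Call:
apply_moves(
  series=[
    {"jaw": 1, "linear": [0, -0.009, 0], "roll": 0.16},
    {"jaw": 1, "linear": [0, -0.017, -0.002], "roll": 0.32},
    {"jaw": 1, "linear": [0, -0.026, -0.003], "roll": 0.48},
    {"jaw": 1, "linear": [0, -0.034, -0.006], "roll": 0.64},
    {"jaw": 1, "linear": [0, -0.043, -0.009], "roll": 0.8},
    {"jaw": 1, "linear": [0, -0.05, -0.013], "roll": 0.95},
    {"jaw": 1, "linear": [0, -0.05, -0.013], "roll": 0.95},
  ],
)

```text
t: 12.65
tool_pos: [0.5456, -0.0597, 0.1412]
orientation: [1.698, 0.802, -1.718]
force: [0.1, 1.1, -1.0]
opening: 0.0113
```

```bash
python3 sl.py .5 6
```

```text
[ 0.54555111 -0.05967118  0.14123794] 0.01129518809702991 [ 0.11786643  1.11588987 -0.99331581] 0.4980621615825843 12.65
0.06321142945460878 -131.2232032723848
[0.0, -0.009, -0.001] 0.16
[0.0, -0.017, -0.002] 0.32
[0.0, -0.026, -0.004] 0.48
[0.0, -0.034, -0.006] 0.64
[0.001, -0.042, -0.01] 0.8
[0.001, -0.05, -0.014] 0.95
```

Call:
apply_moves(
  series=[
    {"jaw": 1, "linear": [0, -0.009, -0.001], "roll": 0.16},
    {"jaw": 1, "linear": [0, -0.017, -0.002], "roll": 0.32},
    {"jaw": 1, "linear": [0, -0.026, -0.004], "roll": 0.48},
    {"jaw": 1, "linear": [0, -0.034, -0.006], "roll": 0.64},
    {"jaw": 1, "linear": [0, -0.042, -0.01], "roll": 0.8},
    {"jaw": 1, "linear": [0, -0.05, -0.014], "roll": 0.95},
    {"jaw": 1, "linear": [0, -0.05, -0.014], "roll": 0.95},
  ],
)

```text
t: 13.52
tool_pos: [0.5276, -0.0337, 0.1413]
orientation: [2.006, 0.39, -2.034]
force: [-1.4, 1.0, -1.2]
opening: 0.0115
```

```bash
python3 sl.py .3 5
```

```text
[ 0.52764584 -0.03374044  0.14125259] 0.01148725274614339 [-1.42933839  0.95778211 -1.20489921] 1.034079919323368 13.525
0.06336156476124927 -160.05515025174006
[0.0, -0.006, -0.0] 0.11
[0.0, -0.013, -0.001] 0.23
[0.0, -0.019, -0.002] 0.34
[0.0, -0.025, -0.004] 0.46
[0.0, -0.031, -0.006] 0.57
```

Call:
apply_moves(
  series=[
    {"jaw": 1, "linear": [0, -0.006, 0], "roll": 0.11},
    {"jaw": 1, "linear": [0, -0.013, -0.001], "roll": 0.23},
    {"jaw": 1, "linear": [0, -0.019, -0.002], "roll": 0.34},
    {"jaw": 1, "linear": [0, -0.025, -0.003], "roll": 0.46},
    {"jaw": 1, "linear": [0, -0.028, -0.004], "roll": 0.51},
    {"jaw": 1, "linear": [0, -0.031, -0.005], "roll": 0.57},
    {"jaw": 1, "linear": [0, -0.031, -0.005], "roll": 0.57},
  ],
)

```text
t: 14.4
tool_pos: [0.5237, -0.0153, 0.1412]
orientation: [2.169, 0.089, -2.201]
force: [1.6, -0.5, -3.4]
opening: 0.0115
```

```bash
python3 sl.py .1 4
```

```text
[ 0.52365182 -0.01526269  0.14124475] 0.011509769731624458 [ 1.60418939 -0.52227231 -3.42439634] 1.3649844083414122 14.4
0.06363256681539195 -177.17527756506445
[0.0, -0.003, -0.0] 0.05
[0.0, -0.005, -0.0] 0.1
[0.0, -0.008, -0.001] 0.14
[0.0, -0.011, -0.001] 0.19
```

Call:
apply_moves(
  series=[
    {"jaw": 1, "linear": [0, -0.003, 0], "roll": 0.04},
    {"jaw": 1, "linear": [0, -0.005, 0], "roll": 0.04},
    {"jaw": 1, "linear": [0, -0.007, 0], "roll": 0.04},
    {"jaw": 1, "linear": [0, -0.007, 0], "roll": 0.04},
  ],
)

```text
t: 14.9
tool_pos: [0.5235, -0.0136, 0.1412]
orientation: [2.178, 0.06, -2.211]
force: [2.2, -12.7, -4.6]
opening: 0.0116
```

```bash
python3 sl.py .1 4
```

```text
[ 0.52352643 -0.01364255  0.1412363 ] 0.011563957807332553 [  2.15331637 -12.67316751  -4.60227211] 1.3938955954319914 14.9
0.0636986786433484 -178.63651111268032
[0.0, -0.003, -0.0] 0.05
[0.0, -0.005, -0.0] 0.1
[0.0, -0.008, -0.001] 0.14
[0.0, -0.011, -0.001] 0.19
```

A firm stop: 12.7 N, at -178.6° against about -178.3° expected. I'll release, lift and look.

Call:
apply_moves(
  series=[
    {"jaw": 0.2, "linear": [0, 0, 0], "roll": 0},
    {"jaw": 0.2, "linear": [0, 0, 0], "roll": 0},
    {"jaw": 0.2, "linear": [0, 0, 0], "roll": 0},
    {"jaw": 0.2, "linear": [-0.05, 0, 0], "roll": 0},
    {"jaw": 0.2, "linear": [-0.1, 0, 0], "roll": 0},
    {"jaw": 0.2, "linear": [-0.15, 0, 0], "roll": 0},
    {"jaw": 0.2, "linear": [-0.2, 0, 0], "roll": 0},
    {"jaw": 0.2, "linear": [-0.25, 0.2, 0], "roll": 0},
    {"jaw": 0.2, "linear": [-0.25, 0.3, 0], "roll": 0},
    {"jaw": 0.2, "linear": [-0.25, 0.3, 0], "roll": 0},
    {"jaw": 0.2, "linear": [-0.25, 0.3, 0], "roll": 0},
  ],
)

```text
t: 16.27
tool_pos: [0.5352, -0.1971, 0.2912]
orientation: [2.181, 0.055, -2.212]
force: [0.4, 1.0, 0.9]
opening: 0.0371
```

Run:
```python
from h import *
p,R,s=pose();print(p,s["opening"],s["force"],s["t"])
a=cam("scene"); b=cam("top")
A=cv2.resize(a["pixels"][125:230,220:320],None,fx=4,fy=4,interpolation=cv2.INTER_CUBIC)
B=cv2.resize(b["pixels"][165:270,180:280],None,fx=4,fy=4,interpolation=cv2.INTER_CUBIC)
cv2.imwrite("pics/crop3.png",np.hstack([A,B])); cv2.imwrite("pics/scene9.png",a["pixels"])
for n,q in(("jaw",[-.068,0]),("latch",[-.037,-.074])):
    w=C+Rz(YAW)@q; u=proj(a,[*w,.178])[0]; v=proj(b,[*w,.178])[0]; print(n,(u-[220,125])*4,(v-[180,165])*4+[400,0])
```

```text
[ 0.53518133 -0.197096    0.29116589] 0.0370579694497919 [0.38779119 1.04524795 0.85895893] 16.275
jaw [167.20221494 111.01894289] [612.73183138 221.69901145]
latch [102.78604544 190.26129287] [714.9719775 172.6008287]
```

View pics/crop3.png

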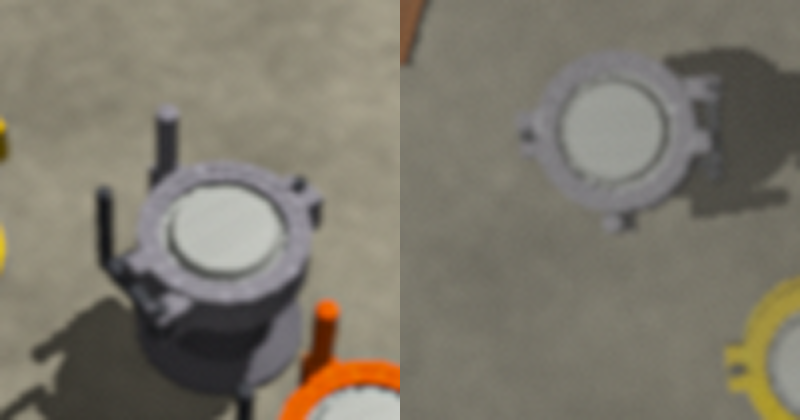

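View pics/scene9.png

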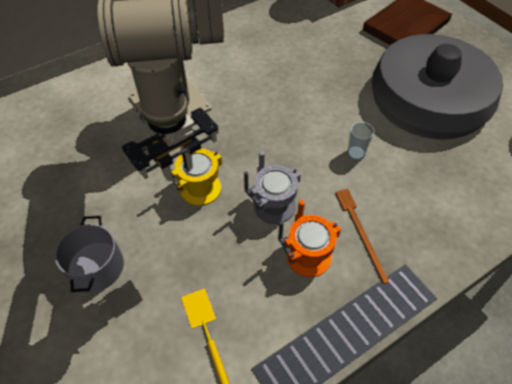

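Both post tops sit where the shut positions project: jaw (167,111) and latch (103,190) in the crop. The pot and tumbler haven't moved, and the gripper is clear at z 0.29.

```bash
python3 -c "
from plant import *
print(close_job(), read_state()['force'])"
```

```text
the job is handed in; nothing more can be done
the job is handed in; nothing more can be done
```

The clamp ring is shut and latched on the grey riser, and the job is handed in after about 16 s of robot time (limit 51 s). I gripped the jaw post and swung it about 1.3 rad onto its stop. Then I did the same with the latch post, about 1.33 rad, let go, and lifted clear.

**Jaw:** it met a firm stop at about 16 N, with its post within 1 mm of the computed shut position.

**Latch:** it met a firm stop at 12.7 N, at -178.6° against about -178.3° expected.

**After release:** both post tops in the scene picture matched their projected shut positions. The pot, tumbler and look-alikes stood where they were, and the gripper was about 110 mm above the posts with almost no force on it.

**Disagreements:**
- The first position estimates for the two posts differed between cameras by 3–10 mm. Both grips still closed at close to the post sizes.
- While swinging, the tool followed a radius of about 63.5 mm around my estimated latch pivot, not the given 65 mm. That is within the calibration error.

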